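Seat the sorting-rack shelf board and bolt it

ROBOT

A 6-joint arm with a two-finger parallel gripper is mounted at the origin on the work surface. World frame = base frame: x ahead of the robot, y to its left, z up, the work surface at z = 0. Lengths are in m, angles in rad, forces in N, time in s.
With the tool pointing down it reaches from about 0.3 to 0.825 m from the base axis. Payload 5.4 kg.
Tool frame: the origin (TCP) lies at the very end of the fingers, on their centre line; the grasp point (between the pads) lies 19 mm behind it (grasp_offset is the distance from the TCP to the grasp point, in m); z points along the fingers, y is the direction in which the jaws open and shut (so a half turn about z gives the same grasp; the last joint's range is limited). The gripper opens to 92 mm and grips with 3 to 60 N. Pads are 20 mm wide; open, the fingers measure 128 mm over their backs; the gripper's body (75 mm by 189 mm) begins 69 mm behind the grasp point.
Start: joints at [1.137, 0.158, 1.597, -0, 1.386, -0.21], TCP at [0.128, 0.561, 0.215] pointing down, gripper open.
Joint ranges: [-2.91, 2.91], [-0.94, 2.29], [0.18, 2.7], [-1.29, 4.43], [0.17, 2.64], [-3, 3]. Speed limits (rad/s): [2.57, 2.57, 3.14, 3.14, 3.14, 3.14].

INTERFACE

Orientations are given as a rotation vector (axis times angle).
In Python, from rig import * gives the robot as it stands. The module is installed in compiled form; this text tells all that it offers.
- The arm moves only by the tool servo_tool, never from a script. Its argument "deltas" is a list of rows, each a list of 5 numbers: the opening, from 0 (shut) to 1 (fully open), then the shift along the tool's x, y, z in cm, then the turn about the tool's z in degrees. In form: [[fingers, dx, dy, dz, roll], ...]. A call has 1 to 10 rows; each row is the pose to reach, as a shift and turn from the pose commanded when the call began, along the tool's axes at that moment; what a row does not reach only later rows make up. A row lasts 1/12 s, in which the tool goes at most 41.7 mm and 7.16 degrees, less where a joint would pass 70% of its speed; a pose out of reach is approached as far as the arm can. A call with a gripper value outside its range is refused whole. The fingers move at their own pace and stop on an object; "force" is the grip in N (left out, the last holds). Time passes only in rows, so rows that repeat a pose let the fingers close. It gives the time, the measured TCP pose, the force and the opening at its end, in the units of the state.
- sense(): the state, without advancing time (a new reading comes with each control period).
- snapshot(name): name is "side" or "top" or "wrist"; returns a dict with "image" (384x512x3 uint8, red, green, blue), "K" (3x3 intrinsics, pixels), "view" (4x4, takes a point from world to camera coordinates). Camera axes: x right, y up, looking along -z (the intrinsics and any distortion apply to the point x, -y, -z); pixel columns grow to the right and rows downward; lengths in m; the calibration is good to about 2 mm. A picture is of the moment at which its call begins. There is no depth.
- finish_job(): hands the job in, once; it reports no verdict.
Trained networks look in a picture, given as the dict that the camera call returned (one of the last four; its "shot" number tells which), for a name from the list of things; names that differ only in an ending like _2 or _b are one class to them, and where a whole thing is asked for, a point or a joint stands for the part that bears it (a point fixed in the world has none). Each returns a list of dicts, best first, with "conf" (0 to 1); they miss things now and then, are a little off and sometimes report something else, mostly with a low value. They report only what shows in the picture. A call takes as long as a camera call.
- masks_of(picture, query): "region" (384x512 bool, what is visible of it) and "bbox" ([left, top, right, bottom] in pixels, round what is visible of it).
- tip_of(picture, query): "centre" ([column, row] in pixels: a listed point, or the origin of a listed thing).
The state is a dict: "time": time; "joints": joint angles; "joint_vel": joint speeds; "joint_torque": joint torques, N m; "ee_pos": TCP position; "eef_rot": TCP orientation; "contact_force": force on the tool from outside, world axes, zero at the start; "moment": the same for the moment, N m; "opening": finger opening in m.
Only numpy, scipy, OpenCV 4.12 (cv2) and the standard library are available. Lean on these libraries where they do the work, as an engineer would, in place of code of your own. Each camera call takes 0.05 s, during which the arm holds its last target.

TASK

With a fingertip, gently push the loose shelf board along the rails of the little sorting rack until it drops into the locating notches and lies flat on the rails, then push the bolt's knob so that the bolt slides fully over the edge of the board. Only push: do not pick the board up or tip it, and leave the tape roll, the carton and the bottle where they are. Finish with the robot clear of everything.

Things in the scene. Friction and masses are not known exactly. Their poses are not given: they have to be found in the camera images.
- rack: Bench-top sorting rack fixed to the bench; place and heading vary. Two grey steel rails on blue posts run along its x; the board slides to +x. Origin on the bench under the centre of the seated board, z up. Rails: x -260 to +140 mm, 30 mm wide at y = +-67, tops 100 mm high, 104 mm open between them. Lips at y = +-85, top 119 mm, guide the board (3 mm play). Rail ends are open. A lower shelf lies 28 mm high.
- notch (a point): Midpoint between the locating notches, at rail-top height (100 mm above the bench, on the rack's z axis): where the underside of the seated board has its centre. Each rail has two notches, 90 mm before and 90 mm beyond this point along the rack's x, 15 mm long, 11 mm deep, with upright walls that stop the dropped board.
- board: Loose bare wooden board on the rails, 220 mm along its x (= rack's x), 160 wide, 18 thick, 0.35 to 0.7 kg, slides with 1 to 7 N. Origin: centre of the panel's underside, z up. Two cross battens under it, 10 mm wide, 8 deep, at x = +-90. Sliding, its underside is 108 mm above the bench; starts 60 to 150 mm short of the notches on the -x side. Seated it is at 100 mm: both battens drop 8 mm at once.
- board_end (a point): Middle of the board's trailing end face (board x = -110 mm, half-way up its 18 mm thickness), the edge to push on towards the rack's +x. 117 mm above the bench while sliding, 109 mm when seated. Free space behind it and, between the rails, below it. A fingertip pressing hard on this face may hold it up by friction until withdrawn.
- bolt (a joint): Travel of the flat steel bolt, m: 0 drawn back, 0.035 fully in; starts at 0 to 0.006. At rack x = 0 it slides from outside the +y rail towards the rack's -y; takes about 2 N, stays where left. Bolt 24 mm wide, 50 long, 120.5 to 128.5 mm high: clears the seated board by 2.5 mm, but is blocked by a board not dropped. Tip at rack y = 90 mm at 0, 55 mm fully in. Its bracket: y 87 to 143, top 131 mm.
- bolt_knob (a point): Middle of the bolt's upright knob, a post 14 mm in diameter with a black cap 22 mm in diameter. Post from 128.5 to 164.5 mm above the bench, cap up to 174.5 mm, this point 143.5 mm up on the post's axis, at rack x = 0, y = 132 mm minus the bolt's travel. Nothing stands beyond the knob on the rack's +y side.
- tape: Bystander: roll of brown tape lying flat, 100 mm outside diameter, 76 mm hole, 48 mm high, to the right of the rack, beyond the open -x end of its rails. Origin at the centre of its underside.
- carton: Bystander: small closed carton 110 x 65 mm, 60 mm high, beyond the +x end of the rack. Origin at the centre of its underside.
- bottle: Bystander: green bottle, 64 mm in diameter, 190 mm tall, standing on the bench to the left. Origin at the centre of its underside.

How it is judged:
By the outcome, as a careful person would: the job done as asked, in the order asked, and still so for the second after the job is handed in, with the robot touching nothing.
It also fails if it takes over 48 s, if anything falls off the work surface, if the arm or the gripper's body presses on something with over 40 N, if the wrist force passes 120 N, or if a joint passes its speed limit or range.

## Working session

There is one attempt and no reset: what is moved stays moved. The work goes in short steps, Python scripts to look and compute and a tool call to move; the robot and the scene stay as the last step left them, time stands still between calls to the robot, and variables do not carry over. Pictures are saved under pics/ and viewed, and the job is handed in when it is done.

Besides the shell and the picture viewer there is one more tool, called after ">>>" as a command line: name --pt "numbers of a row" for each row, then --argument value for the rest. servo_tool: Moves the arm, as the interface text tells. Its arguments: {"type":"object","properties":{"deltas":{"type":"array"},"force":{"type":"number"}},"required":["deltas"]}

```bash
mkdir -p pics; cat > h.py <<'E'
from rig import *
import numpy as np, cv2
from scipy.spatial.transform import Rotation as R
def proj(s,P):
    P=np.atleast_2d(P); c=(s['view']@np.c_[P,np.ones(len(P))].T).T[:,:3]
    q=np.c_[c[:,0],-c[:,1],-c[:,2]]; u=(s['K']@q.T).T; return u[:,:2]/u[:,2:]
def ray(s,px):
    d=np.linalg.inv(s['K'])@np.array([px[0],px[1],1.]); d=np.array([d[0],-d[1],-d[2]])
    V=s['view']; Rm=V[:3,:3]; o=-Rm.T@V[:3,3]; return o,Rm.T@d
def atz(s,px,z):
    o,d=ray(s,px); return o+d*(z-o[2])/d[2]
E
python3 - <<'E'
from h import *
st=sense(); print({k:np.round(v,4) for k,v in st.items()})
for n in ['side','top']:
    s=snapshot(n); cv2.imwrite(f'pics/{n}0.png',cv2.cvtColor(s['image'],cv2.COLOR_RGB2BGR))
    print(n,[k for k in s], np.round(s['K'],1).tolist())
    for q,z in [('notch',.1),('board',.108),('board_end',.117),('bolt_knob',.1435),('tape',0),('carton',0),('bottle',0),('rack',0)]:
        for r in tip_of(s,q)[:2]: print(q,np.round(r['conf'],2),np.round(r['centre'],1),np.round(atz(s,r['centre'],z),4))
E
```

```text
{'time': np.float64(0.0), 'joints': array([ 1.1369,  0.1591,  1.5982, -0.    ,  1.3862, -0.2101]), 'joint_vel': array([-0.0011, -0.0008,  0.0009, -0.0007, -0.    ,  0.0007]), 'joint_torque': array([-0.00000e+00, -3.85599e+01, -3.22093e+01,  6.97000e-02,
        3.86000e-02, -2.00000e-04]), 'ee_pos': array([0.1274, 0.5601, 0.2136]), 'eef_rot': array([-3.5080e-01, -3.1214e+00,  2.9000e-03]), 'contact_force': array([0.5255, 0.942 , 0.4724]), 'moment': array([-0.0212, -0.0181,  0.0276]), 'opening': np.float64(0.0917)}
side ['image', 'K', 'view', 'shot'] [[468.1, 0.0, 257.3], [0.0, 468.1, 190.5], [0.0, 0.0, 1.0]]
notch 0.82 [281.3 157.4] [0.6206 0.1249 0.1   ]
board 0.67 [293.8 190.4] [ 0.5878 -0.0134  0.108 ]
board_end 0.73 [304.2 215.7] [ 0.566  -0.1108  0.117 ]
bolt_knob 0.69 [241.7 154.2] [0.5014 0.1515 0.1435]
tape 0.85 [322.4 337.8] [ 0.4694 -0.3889  0.    ]
tape 0.25 [243.4 156.3] [0.5567 0.2705 0.    ]
carton 0.78 [225.4 135.6] [0.5424 0.3903 0.    ]
bottle 0.85 [191.3 150.4] [0.4093 0.3748 0.    ]
bottle 0.35 [290.4 190.4] [0.6268 0.0687 0.    ]
top ['image', 'K', 'view', 'shot'] [[374.0, 0.0, 252.4], [0.0, 374.0, 184.9], [0.0, 0.0, 1.0]]
notch 0.71 [220.2 148.8] [0.6321 0.0956 0.1   ]
board 0.72 [249. 164.] [0.5796 0.     0.108 ]
board 0.52 [285.8 169.8] [ 0.5603 -0.1208  0.108 ]
board_end 0.73 [286.6 168.9] [ 0.5619 -0.1226  0.117 ]
bolt_knob 0.62 [207.9 188.1] [0.4965 0.1301 0.1435]
tape 0.75 [362.7 197.6] [ 0.4767 -0.4036  0.    ]
carton 0.67 [138.6 179. ] [0.5438 0.3925 0.    ]
carton 0.15 [360.5 199. ] [ 0.4717 -0.3956  0.    ]
bottle 0.74 [142.7 217.7] [0.4067 0.3738 0.    ]
bottle 0.57 [218.  151.8] [0.642  0.1113 0.    ]
rack 0.57 [218.3 156.3] [0.6256 0.1101 0.    ]
```

View pics/side0.png

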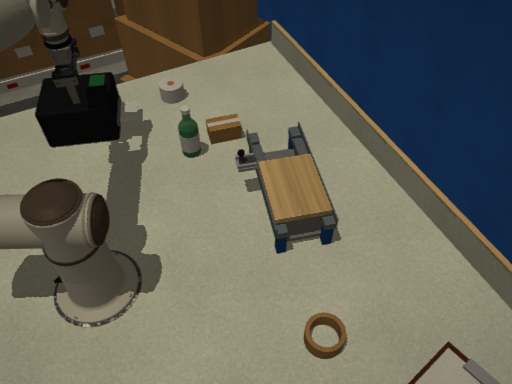

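View pics/top0.png

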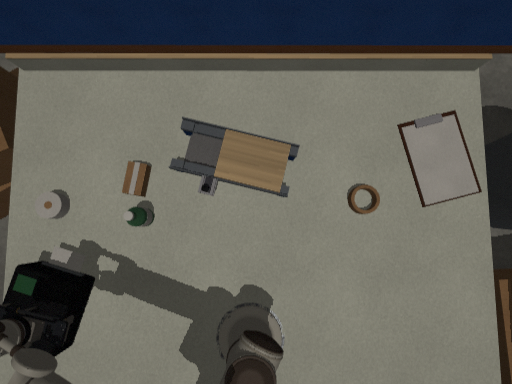

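```bash
cat >> h.py <<'E'
def rackpts(x,y,th,P):
    P=np.atleast_2d(P).astype(float)/1000; c,s_=np.cos(th),np.sin(th)
    return np.c_[x+c*P[:,0]-s_*P[:,1], y+s_*P[:,0]+c*P[:,1], P[:,2]]
def rect(x0,x1,y0,y1,z): return [[x0,y0,z],[x1,y0,z],[x1,y1,z],[x0,y1,z]]
def overlay(s,pose,bx,bz,travel,crop,k,name):
    im=cv2.cvtColor(s['image'],cv2.COLOR_RGB2BGR); x0,y0,x1,y1=crop
    im=cv2.resize(im[y0:y1,x0:x1],None,fx=k,fy=k,interpolation=cv2.INTER_CUBIC)
    cv2.imwrite(name.replace('.png','_raw.png'),im)
    def poly(P,col):
        q=(proj(s,rackpts(*pose,P))-[x0,y0]+.5)*k-.5
        cv2.polylines(im,[np.round(q).astype(int)],True,col,1,cv2.LINE_AA)
    poly(rect(-260,140,52,88,119),(0,255,255)); poly(rect(-260,140,-88,-52,119),(0,255,255))
    poly(rect(bx-110,bx+110,-80,80,bz+18),(0,0,255))
    poly([[11*np.cos(a),132-travel+11*np.sin(a),174.5] for a in np.linspace(0,6.28,20)],(255,0,255))
    cv2.imwrite(name,im)
E
python3 - <<'E'
from h import *
res={}
for n in ['top','side']:
    s=snapshot(n); m=masks_of(s,'board')
    print([(round(r['conf'],2),np.round(r['bbox'])) for r in m])
    c,_=cv2.findContours(m[0]['region'].astype(np.uint8),cv2.RETR_EXTERNAL,cv2.CHAIN_APPROX_NONE)
    c=max(c,key=cv2.contourArea)[:,0].astype(float)
    P=np.array([atz(s,p,.126)[:2] for p in c],np.float32)
    r=cv2.minAreaRect(P*1000); print(n,r)
    r=cv2.boxPoints(r); print(np.round(r))
E
```

```text
[(0.84, array([212., 131., 293., 192.])), (0.57, array([204., 176., 213., 191.]))]
top ((590.5765380859375, -10.464134216308594), (219.89939880371094, 163.20448303222656), 75.91944122314453)
[[ 485.  -97.]
 [ 643. -137.]
 [ 696.   76.]
 [ 538.  116.]]
[(0.73, array([259., 155., 333., 224.]))]
side ((588.0662231445312, -10.830642700195312), (239.25804138183594, 168.4153594970703), 75.46467590332031)
[[ 477. -105.]
 [ 640. -148.]
 [ 700.   84.]
 [ 537.  126.]]
```

```bash
cat > ov.py <<'E'
from h import *
import sys
bx=float(sys.argv[1]); tag=sys.argv[2]; th=np.radians(75.7)
c=np.array([.5895,-.0105]); o=c-bx/1000*np.array([np.cos(th),np.sin(th)])
print(o)
for n,crop in [('top',(160,110,310,205)),('side',(225,110,345,255))]:
    s=snapshot(n); k=5 if n=='top' else 4
    overlay(s,(o[0],o[1],th),bx,108,3,crop,k,f'pics/{tag}_{n}.png')
E
python3 ov.py -122 a
```

```text
[0.61963388 0.10771992]
```

View pics/a_top.png

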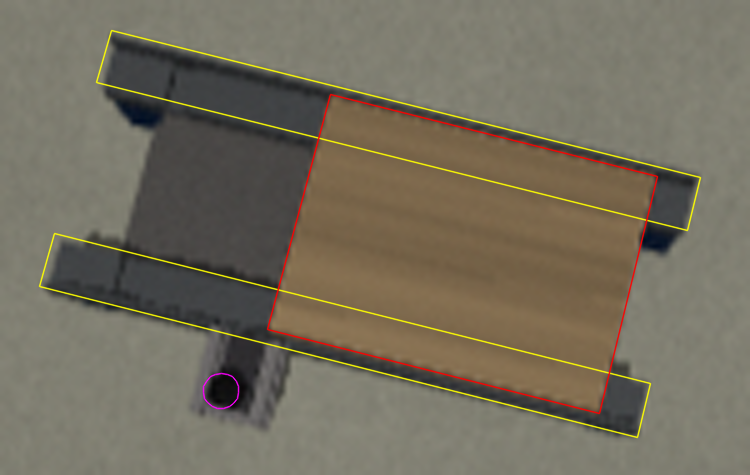

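View pics/a_side.png

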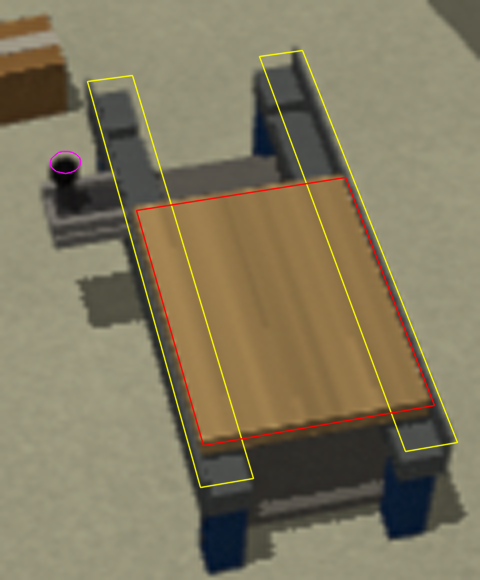

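```bash
cat >> h.py <<'E'
POSE=(.6196,.1077,np.radians(75.7))
def go(xr,yr,z,roll=True):
    """shift in tool axes (cm) from measured pose to rack x,y (mm) and world z(mm)"""
    st=sense(); Rm=R.from_rotvec(st['eef_rot']).as_matrix()
    t=rackpts(*POSE,[[xr,yr,z]])[0]
    d=Rm.T@(t-st['ee_pos'])*100
    yaw=np.degrees(np.arctan2(Rm[1,1],Rm[0,1]))
    print('tool shift cm',np.round(d,2),'tool-y yaw',round(yaw,2),'target',np.round(t,4),'ztool',np.round(Rm[:,2],4))
def where():
    st=sense(); p=st['ee_pos']; d=p[:2]-np.array(POSE[:2]); c,s_=np.cos(POSE[2]),np.sin(POSE[2])
    print('t',round(float(st['time']),2),'rack mm',np.round([1000*(c*d[0]+s_*d[1]),1000*(-s_*d[0]+c*d[1]),1000*p[2]],1),'F',np.round(st['contact_force'],1),'open',round(float(st['opening']),4))
E
python3 -c "
from h import *
where(); go(-290,0,260); go(-290,0,110)"
```

```text
t 1.2 rack mm [317.4 588.6 214.6] F [0.3 1.  0.1] open 0.0921
tool shift cm [-57.28 -62.23  -4.54] tool-y yaw 77.17 target [ 0.548  -0.1733  0.26  ] ztool [-0. -0. -1.]
tool shift cm [-57.28 -62.23  10.46] tool-y yaw 77.17 target [ 0.548  -0.1733  0.11  ] ztool [-0. -0. -1.]
```

>>> servo_tool --pt "0 -1 -1 -3 1.5" --pt "0 -3.5 -3.5 -4.5 1.5" --pt "0 -6.2 -6.5 -4.5 1.5" --pt "0 -9 -9.5 -4.5 1.5" --pt "0 -11.8 -12.5 -4.5 1.5" --pt "0 -14.5 -15.5 -4.5 1.5" --pt "0 -17.2 -18.5 -4.5 1.5" --pt "0 -20 -21.5 -4.5 1.5" --pt "0 -22.8 -24.5 -4.5 1.5" --pt "0 -25.5 -27.5 -4.5 1.5"

```text
time: 2.03
ee_pos: [0.3158, 0.2342, 0.2599]
eef_rot: [0.391, 3.116, 0.001]
contact_force: [0.8, -0.7, 0.3]
opening: 0.0275
```

```bash
python3 -c "
from h import *
where(); go(-290,0,260)"
```

```text
t 2.03 rack mm [ 47.5 325.6 259.9] F [ 0.8 -0.7  0.3] open 0.0275
tool shift cm [-32.56 -33.75  -0.  ] tool-y yaw 75.7 target [ 0.548  -0.1733  0.26  ] ztool [ 1.2e-03  4.0e-04 -1.0e+00]
```

>>> servo_tool --pt "0 -2.8 -2.9 0 0" --pt "0 -5.6 -5.8 0 0" --pt "0 -8.4 -8.7 0 0" --pt "0 -11.2 -11.6 0 0" --pt "0 -14 -14.5 0 0" --pt "0 -16.8 -17.4 0 0" --pt "0 -19.6 -20.3 0 0" --pt "0 -22.4 -23.2 0 0" --pt "0 -25.2 -26.1 0 0" --pt "0 -28 -29 0 0"

```text
time: 2.87
ee_pos: [0.5154, -0.1164, 0.2596]
eef_rot: [0.393, 3.117, 0.0]
contact_force: [0.6, 1.1, 0.9]
opening: 0.0003
```

```bash
python3 -c "
from h import *
where(); go(-290,0,200)"
```

```text
t 2.87 rack mm [-242.9   45.6  259.6] F [0.6 1.1 0.9] open 0.0003
tool shift cm [-4.56 -4.71  5.96] tool-y yaw 75.64 target [ 0.548  -0.1733  0.2   ] ztool [ 3.e-04 -0.e+00 -1.e+00]
```

>>> servo_tool --pt "0 -2 -2.2 1 0" --pt "0 -4.6 -4.7 2 0" --pt "0 -4.6 -4.7 5 0" --pt "0 -4.6 -4.7 8.5 0" --pt "0 -4.6 -4.7 12 0" --pt "0 -4.6 -4.7 14.9 0" --pt "0 -4.6 -4.7 14.9 0" --pt "0 -4.6 -4.7 14.9 0"

```text
time: 3.53
ee_pos: [0.5467, -0.1707, 0.1096]
eef_rot: [-0.391, -3.114, -0.002]
contact_force: [0.3, 0.0, 0.2]
opening: 0.0005
```

```bash
python3 -c "
from h import *
where()
for n in ['side','wrist']:
    s=snapshot(n); cv2.imwrite(f'pics/b_{n}.png',cv2.cvtColor(s['image'],cv2.COLOR_RGB2BGR))
    for q in ['board_end','notch']:
        for r in tip_of(s,q)[:2]: print(n,q,r, np.round(proj(s,rackpts(*POSE,[[-232,0,117],[0,0,100]])),1).tolist())
"
```

```text
t 3.53 rack mm [-287.8    1.9  109.6] F [0.3 0.  0.2] open 0.0005
side board_end {'centre': [304.2, 211.5], 'conf': 0.76} [[304.2, 217.9], [283.6, 161.2]]
```

View pics/b_side.png

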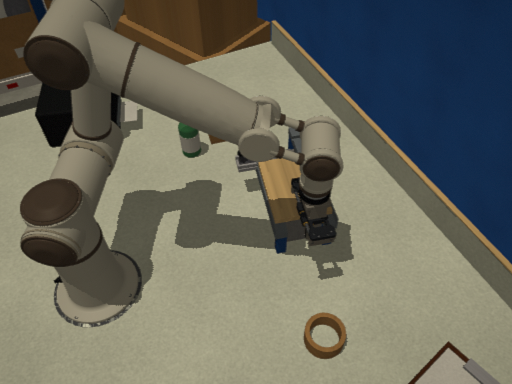

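View pics/b_wrist.png

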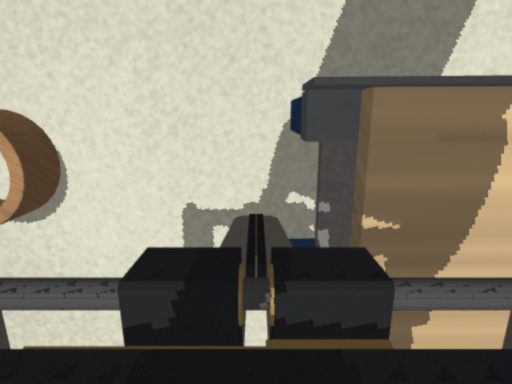

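```bash
python3 -c "
from h import *
s=snapshot('wrist')
st=sense(); Rm=R.from_rotvec(st['eef_rot']).as_matrix()
for y,z in [(0,0),(.018,0),(-.018,0),(.018,-.02),(.018,-.04),(.018,-.06)]:
    print(y,z,np.round(proj(s,st['ee_pos']+Rm@[0,y,z]),0))
print(np.round(proj(s,rackpts(*POSE,[[-232,80,126],[-232,-80,126],[-232,0,126],[-232,0,108],[-260,-85,119],[-232,-40,126]]))))
c=-Rm*0; V=s['view']; print(Rm.T@(-V[:3,:3].T@V[:3,3]-st['ee_pos']))
"
```

```text
0 0 [[254. 226.]]
0.018 0 [[284. 227.]]
-0.018 0 [[224. 226.]]
0.018 -0.02 [[287. 240.]]
0.018 -0.04 [[291. 257.]]
0.018 -0.06 [[297. 279.]]
[[367.  84.]
 [344. 354.]
 [354. 235.]
 [345. 223.]
 [298. 352.]
 [349. 298.]]
[ 0.06548648  0.00092543 -0.17127206]
```

>>> servo_tool --pt "0 -0.2 1.5 0 0" --pt "0 -0.2 2.8 0 0" --pt "0 -0.2 3.2 0 0" --pt "0 -0.2 3.6 0 0" --pt "0 -0.2 4.0 0 0" --pt "0 -0.2 4.5 0 0" --pt "0 -0.2 5.0 0 0" --pt "0 -0.2 5.5 0 0" --pt "0 -0.2 6 0 0" --pt "0 -0.2 6.5 0 0"

```text
time: 4.72
ee_pos: [0.5658, -0.1089, 0.1107]
eef_rot: [0.392, 3.117, -0.001]
contact_force: [-1.4, -4.5, -0.3]
opening: 0.0002
```

```bash
python3 -c "
from h import *
where()
for n in ['top','wrist']:
    s=snapshot(n); cv2.imwrite(f'pics/c_{n}.png',cv2.cvtColor(s['image'],cv2.COLOR_RGB2BGR))
"
```

```text
t 4.72 rack mm [-223.2   -1.4  110.7] F [-1.4 -4.5 -0.3] open 0.0002
```

View pics/c_wrist.png

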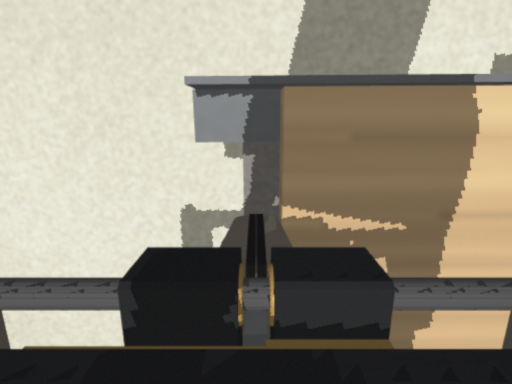

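View pics/c_top.png

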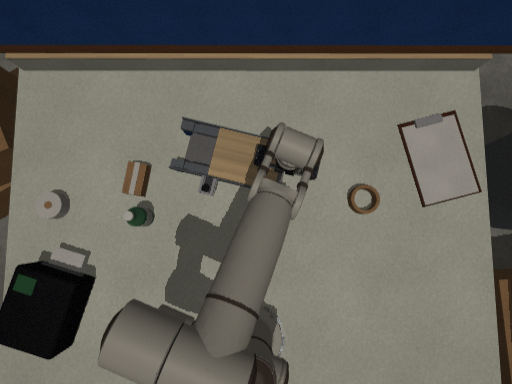

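```bash
python3 -c "
from h import *
s=snapshot('wrist'); where()
d=atz(s,[281,90],.126)[:2]-np.array(POSE[:2]); th=POSE[2]
print(d@[np.cos(th),np.sin(th)], d@[-np.sin(th),np.cos(th)])
"
```

```text
t 4.87 rack mm [-222.2   -1.3  110.6] F [ 0.3 -0.4  0.2] open 0.0005
-0.20874729094362685 0.0765341103029085
```

>>> servo_tool --pt "0 0.1 0.5 0 0" --pt "0 0.1 1.2 0 0" --pt "0 0.1 1.9 0 0" --pt "0 0.1 2.6 0 0" --pt "0 0.1 3.3 0 0" --pt "0 0.1 4.0 0 0" --pt "0 0.1 4.7 0 0" --pt "0 0.1 5.4 0 0" --pt "0 0.1 6.1 0 0" --pt "0 0.1 6.6 0 0"

```text
time: 5.7
ee_pos: [0.5813, -0.0437, 0.1106]
eef_rot: [-0.391, -3.117, -0.0]
contact_force: [-2.0, -5.4, 0.9]
opening: 0.0005
```

```bash
python3 -c "
from h import *
where()
for n in ['top','wrist']:
    s=snapshot(n); cv2.imwrite(f'pics/d_{n}.png',cv2.cvtColor(s['image'],cv2.COLOR_RGB2BGR))
overlay
"
```

```text
t 5.7 rack mm [-156.2   -0.3  110.6] F [-2.  -5.4  0.9] open 0.0005
```

View pics/d_wrist.png

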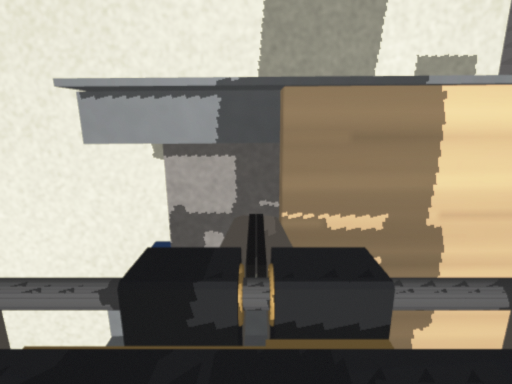

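Board edge still at column 281 (constant contact, board straight). About 31 mm to go; slower now.

>>> servo_tool --pt "0 0 0.4 0 0" --pt "0 0 0.8 0 0" --pt "0 0 1.2 0 0" --pt "0 0 1.6 0 0" --pt "0 0 1.9 0 0" --pt "0 0 2.1 0 0" --pt "0 0 2.3 0 0" --pt "0 0 2.5 0 0"

```text
time: 6.47
ee_pos: [0.5873, -0.0202, 0.1106]
eef_rot: [-0.392, -3.117, 0.0]
contact_force: [-0.6, -4.5, 0.0]
opening: 0.0007
```

>>> servo_tool --pt "0 0 0.15 0 0" --pt "0 0 0.3 0 0" --pt "0 0 0.4 0 0"

```text
time: 6.72
ee_pos: [0.5883, -0.0163, 0.1106]
eef_rot: [-0.392, -3.117, -0.0]
contact_force: [-1.1, -4.1, -0.0]
opening: 0.0005
```

```bash
python3 -c "
from h import *
where()
for n in ['wrist']:
    s=snapshot(n); cv2.imwrite(f'pics/e_{n}.png',cv2.cvtColor(s['image'],cv2.COLOR_RGB2BGR))
"
```

```text
t 6.72 rack mm [-127.9   -0.3  110.6] F [-1.1 -4.1 -0. ] open 0.0005
```

View pics/e_wrist.png

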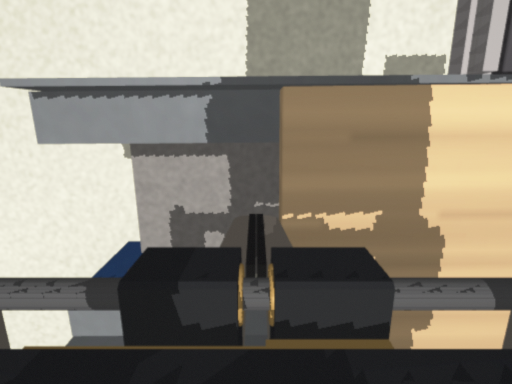

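Still sliding, not dropped. Small steps, checking the force.

>>> servo_tool --pt "0 0 0.15 0 0" --pt "0 0 0.3 0 0" --pt "0 0 0.3 0 0"

```text
time: 7.02
ee_pos: [0.5891, -0.0125, 0.1105]
eef_rot: [-0.392, -3.117, -0.003]
contact_force: [0.6, 0.8, -0.4]
opening: 0.0002
```

>>> servo_tool --pt "0 0 0.1 0 0" --pt "0 0 0.2 0 0" --pt "0 0 0.2 0 0"

```text
time: 7.27
ee_pos: [0.5894, -0.0116, 0.1106]
eef_rot: [-0.391, -3.117, 0.001]
contact_force: [-0.9, -4.0, -0.7]
opening: 0.0007
```

```bash
python3 -c "
from h import *
where()
for n in ['wrist']:
    s=snapshot(n); cv2.imwrite(f'pics/f_{n}.png',cv2.cvtColor(s['image'],cv2.COLOR_RGB2BGR))
"
```

```text
t 7.27 rack mm [-123.1   -0.2  110.6] F [-0.9 -4.  -0.7] open 0.0007
```

View pics/f_wrist.png

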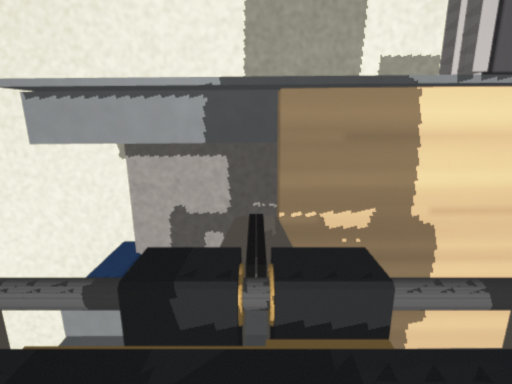

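>>> servo_tool --pt "0 0 -0.5 0 0" --pt "0 0 -2 0 0" --pt "0 0 -4 0 0" --pt "0 0 -5 0 0" --pt "0 0 -5 0 0"

```text
time: 7.73
ee_pos: [0.577, -0.0615, 0.1107]
eef_rot: [0.395, 3.116, 0.001]
contact_force: [-0.3, 0.9, -0.0]
opening: 0.0002
```

```bash
python3 -c "
from h import *
where()
for n in ['wrist','side','top']:
    s=snapshot(n); cv2.imwrite(f'pics/g_{n}.png',cv2.cvtColor(s['image'],cv2.COLOR_RGB2BGR))
    if n!='wrist': overlay(s,POSE,0,100,3,(160,110,310,205) if n=='top' else (225,110,345,255),5 if n=='top' else 4,f'pics/g_ov_{n}.png')
    else:
        print(np.round(proj(s,rackpts(*POSE,[[-110,80,118],[-110,80,126]]))))
"
```

```text
t 7.73 rack mm [-174.5   -0.5  110.7] F [-0.3  0.9 -0. ] open 0.0002
[[378.  86.]
 [385.  84.]]
```

View pics/g_wrist.png

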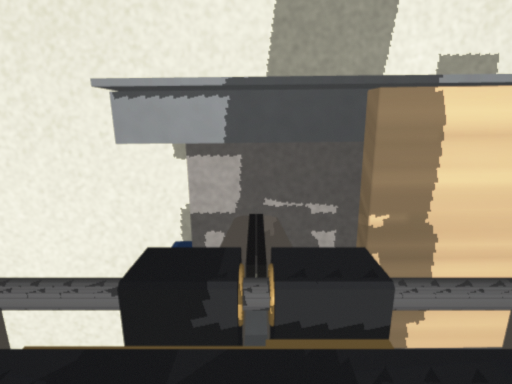

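View pics/g_ov_side.png

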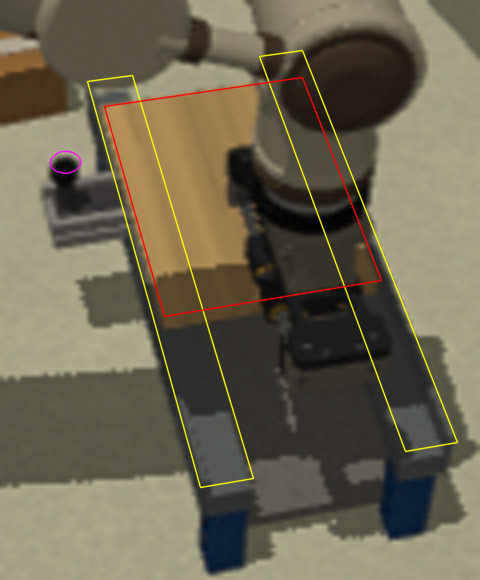

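View pics/g_ov_top.png

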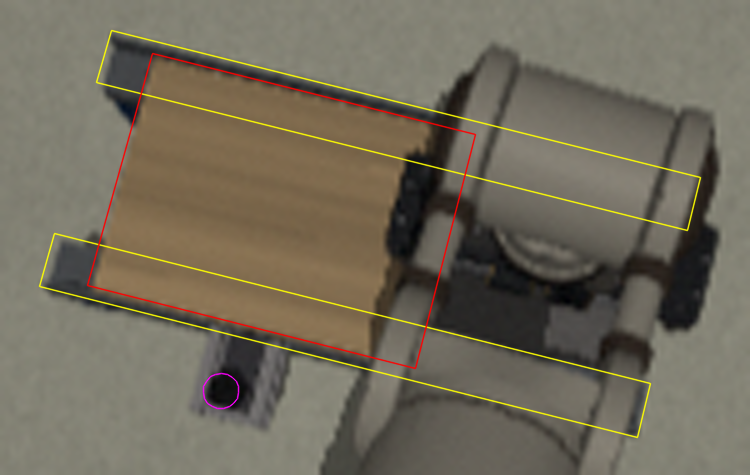

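>>> servo_tool --pt "0 0 -1 -2 0" --pt "0 0 -1 -5 0" --pt "0 0 -1 -9 0" --pt "0 2 0 -11 0" --pt "0 5 2.5 -12 0" --pt "0 8 5 -12 0" --pt "0 11 8 -12 0" --pt "0 14.5 11 -12 0" --pt "0 18 14 -12 0" --pt "0 20 17 -12 0"

```text
time: 8.72
ee_pos: [0.4248, 0.1526, 0.2307]
eef_rot: [0.391, 3.117, 0.001]
contact_force: [0.4, -0.6, -0.3]
opening: 0.0006
```

```bash
python3 -c "
from h import *
where(); go(0,178,230); go(0,178,142)
for n in ['side','top']:
    s=snapshot(n)
    overlay(s,POSE,0,100,3,(160,110,310,205) if n=='top' else (225,110,345,255),5 if n=='top' else 4,f'pics/h_ov_{n}.png')
    for q,z in [('board',.1),('board_end',.109),('notch',.1),('bolt_knob',.1435)]:
        for r in tip_of(s,q)[:1]: print(n,q,round(r['conf'],2),np.round(r['centre'],1),np.round(atz(s,r['centre'],z),3))
"
```

```text
t 8.72 rack mm [ -4.7 199.9 230.7] F [ 0.4 -0.6 -0.3] open 0.0006
tool shift cm [-2.19  0.47  0.07] tool-y yaw 75.69 target [0.4471 0.1517 0.23  ] ztool [ 2.e-04  5.e-04 -1.e+00]
tool shift cm [-2.19  0.46  8.87] tool-y yaw 75.69 target [0.4471 0.1517 0.142 ] ztool [ 2.e-04  5.e-04 -1.e+00]
side board 0.97 [283.1 161.2] [0.618 0.108 0.1  ]
side board_end 0.74 [292.2 186.1] [0.591 0.002 0.109]
side bolt_knob 0.6 [241.6 157.9] [0.495 0.138 0.143]
top board 0.74 [214.4 154.6] [0.613 0.115 0.1  ]
top board_end 0.92 [252.1 162.5] [ 0.584 -0.01   0.109]
top bolt_knob 0.44 [205.5 185.8] [0.504 0.138 0.143]
```

View pics/h_ov_side.png

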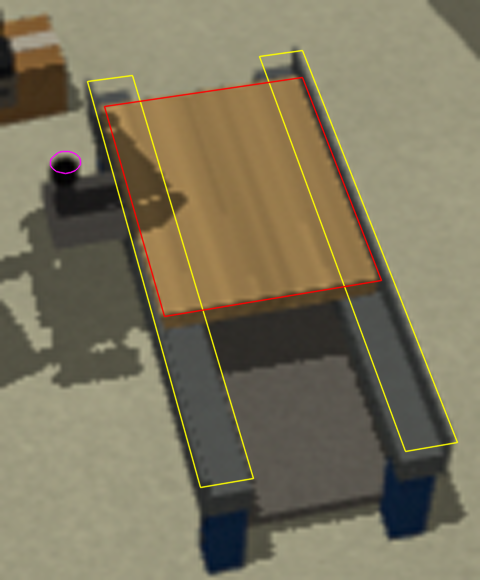

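View pics/h_ov_top.png

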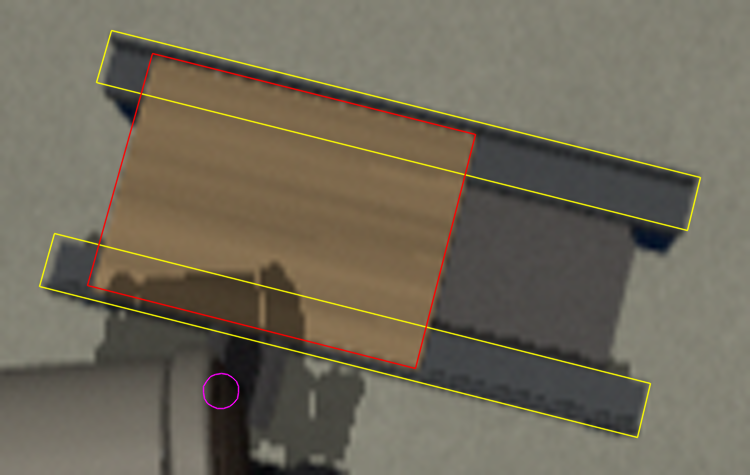

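The board outline computed for the seated pose fits in both views. Next, the knob.

>>> servo_tool --pt "0 -1 0.5 1 0" --pt "0 -2.0 0.5 3.5 0" --pt "0 -2.0 0.5 6.5 0" --pt "0 -2.0 0.5 8.8 0" --pt "0 -2.0 0.5 8.8 0" --pt "0 -2.0 0.5 8.8 0"

```text
time: 9.72
ee_pos: [0.4468, 0.1499, 0.1418]
eef_rot: [-0.393, -3.114, 0.001]
contact_force: [0.8, 0.5, 0.6]
opening: 0.0002
```

```bash
python3 -c "
from h import *
where(); 
for n in ['wrist','side']:
    s=snapshot(n); im=cv2.cvtColor(s['image'],cv2.COLOR_RGB2BGR)
    if n=='side': im=cv2.resize(im[90:260,180:350],None,fx=3.4,fy=3.4)
    cv2.imwrite(f'pics/i_{n}.png',im)
    print(np.round(proj(s,rackpts(*POSE,[[0,129,174.5],[0,118,174.5],[0,140,174.5]])),0).tolist())
"
```

```text
t 9.72 rack mm [ -1.7 177.9 141.8] F [0.8 0.5 0.6] open 0.0002
[[257.0, 335.0], [257.0, 352.0], [257.0, 317.0]]
[[241.0, 150.0], [245.0, 149.0], [237.0, 151.0]]
```

View pics/i_wrist.png

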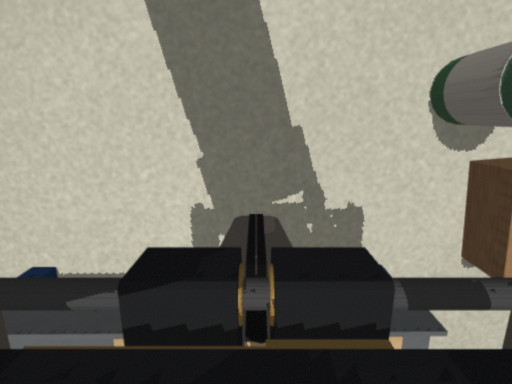

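View pics/i_side.png

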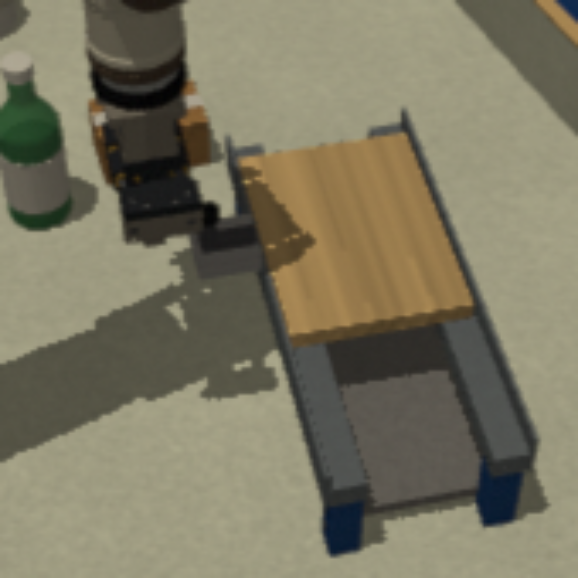

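>>> servo_tool --pt "0 -0.5 0.1 0 0" --pt "0 -1.0 0.1 0 0" --pt "0 -1.5 0.1 0 0" --pt "0 -2 0.1 0 0" --pt "0 -2.4 0.1 0 0" --pt "0 -2.8 0.1 0 0" --pt "0 -3.2 0.1 0 0" --pt "0 -3.5 0.1 0 0"

```text
time: 10.48
ee_pos: [0.4817, 0.1429, 0.1426]
eef_rot: [-0.392, -3.116, -0.0]
contact_force: [-2.4, 0.4, 2.1]
opening: 0.0002
```

```bash
python3 -c "
from h import *
where(); 
for n in ['side']:
    s=snapshot(n); im=cv2.cvtColor(s['image'],cv2.COLOR_RGB2BGR)
    im=cv2.resize(im[90:260,180:350],None,fx=3.4,fy=3.4)
    cv2.imwrite(f'pics/j_{n}.png',im)
"
```

```text
t 10.48 rack mm [1.000e-01 1.423e+02 1.426e+02] F [-2.4  0.4  2.1] open 0.0002
```

View pics/j_side.png

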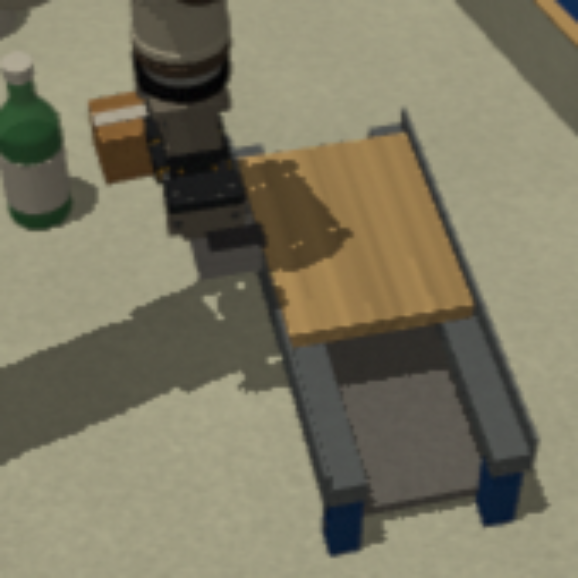

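>>> servo_tool --pt "0 -0.3 0 0 0" --pt "0 -0.6 0 0 0" --pt "0 -0.9 0 0 0" --pt "0 -1.2 0 0 0" --pt "0 -1.5 0 0 0" --pt "0 -1.8 0 0 0" --pt "0 -2.0 0 0 0" --pt "0 -2.0 0 0 0"

```text
time: 11.2
ee_pos: [0.5015, 0.1378, 0.1426]
eef_rot: [0.392, 3.117, -0.0]
contact_force: [-1.4, 0.5, -0.1]
opening: 0.0004
```

>>> servo_tool --pt "0 -0.2 0 0 0" --pt "0 -0.3 0 0 0" --pt "0 -0.3 0 0 0"

```text
time: 11.45
ee_pos: [0.504, 0.1371, 0.1425]
eef_rot: [-0.392, -3.117, 0.0]
contact_force: [-1.0, 1.5, 0.1]
opening: 0.0006
```

>>> servo_tool --pt "0 -0.2 0 0 0" --pt "0 -0.2 0 0 0"

```text
time: 11.62
ee_pos: [0.5054, 0.1368, 0.1425]
eef_rot: [-0.391, -3.116, -0.0]
contact_force: [-3.0, 0.9, 2.0]
opening: 0.0004
```

```bash
python3 -c "
from h import *
where()"
```

```text
t 11.62 rack mm [ -0.  117.8 142.5] F [-3.   0.9  2. ] open 0.0004
```

>>> servo_tool --pt "0 -0.2 0 0 0" --pt "0 -0.2 0 0 0"

```text
time: 11.78
ee_pos: [0.5056, 0.1368, 0.1424]
eef_rot: [-0.39, -3.111, -0.0]
contact_force: [-10.8, 2.8, 7.1]
opening: 0.0003
```

>>> servo_tool --pt "0 -0.2 0 0 0" --pt "0 -0.2 0 0 0"

```text
time: 11.95
ee_pos: [0.5057, 0.1367, 0.1423]
eef_rot: [-0.389, -3.107, -0.0]
contact_force: [-17.6, 3.9, 11.0]
opening: 0.0004
```

Hard stop reached: the TCP stalls at rack y about 117.6, and the knob should be at 97 with a 21 mm contact offset. Retreat.

>>> servo_tool --pt "0 0.5 0 0 0" --pt "0 1.5 0 0 0" --pt "0 3.5 0 0 0" --pt "0 6 0 0 0" --pt "0 9 0 -1 0" --pt "0 12 0 -4 0" --pt "0 15 0 -8 0" --pt "0 18 0 -11 0" --pt "0 18 0 -12 0" --pt "0 18 0 -12 0"

```text
time: 12.78
ee_pos: [0.3366, 0.181, 0.2672]
eef_rot: [0.388, 3.107, 0.004]
contact_force: [1.0, -0.1, -0.3]
opening: 0.0007
```

```bash
python3 -c "
from h import *
where()
for n in ['side','top']:
    s=snapshot(n)
    overlay(s,POSE,0,100,35,(160,110,310,205) if n=='top' else (225,110,345,255),5 if n=='top' else 4,f'pics/k_ov_{n}.png')
    cv2.imwrite(f'pics/k_{n}.png',cv2.cvtColor(s['image'],cv2.COLOR_RGB2BGR))
    for q,z in [('board',.1),('bolt_knob',.1435),('tape',0),('carton',0),('bottle',0)]:
        for r in tip_of(s,q)[:1]: print(n,q,round(r['conf'],2),np.round(r['centre'],1),np.round(atz(s,r['centre'],z),3))
"
```

```text
t 12.78 rack mm [  1.1 292.4 267.2] F [ 1.  -0.1 -0.3] open 0.0007
side board 0.67 [283.3 162.4] [0.616 0.104 0.1  ]
side tape 0.66 [322.5 337.4] [ 0.47  -0.388  0.   ]
side carton 0.69 [225.1 135.5] [0.542 0.391 0.   ]
side bottle 0.96 [188.1 150.8] [0.399 0.378 0.   ]
top board 0.87 [215.2 156.4] [0.606 0.112 0.1  ]
top bolt_knob 0.69 [209.5 182.9] [0.513 0.125 0.143]
top tape 0.71 [360.8 200.1] [ 0.468 -0.397  0.   ]
top carton 0.66 [138.  180.1] [0.54  0.394 0.   ]
top bottle 0.81 [145.8 217.6] [0.407 0.363 0.   ]
```

View pics/k_ov_side.png

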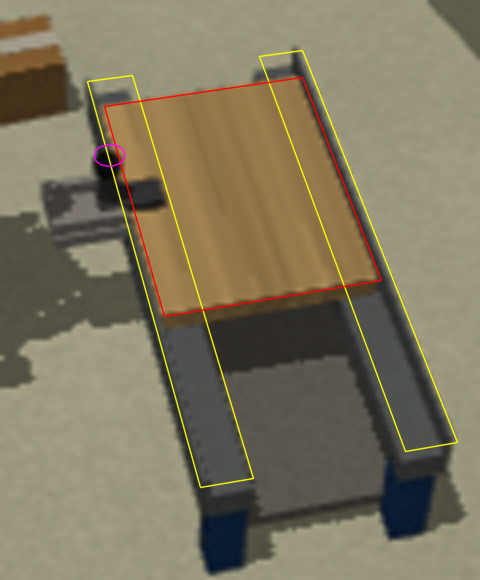

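View pics/k_ov_top.png

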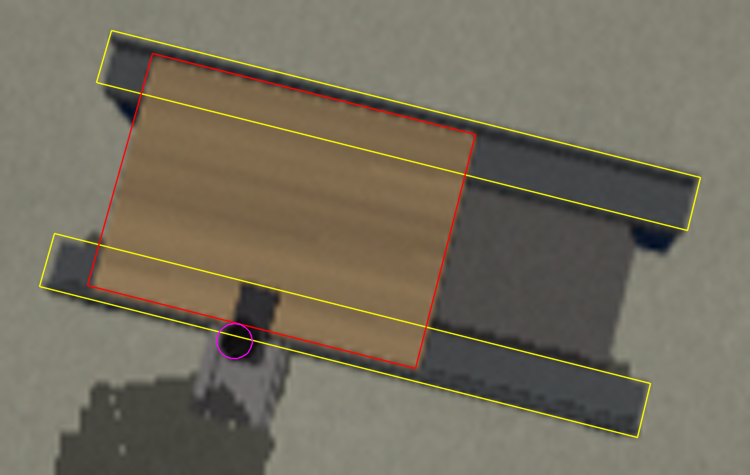

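View pics/k_ov_side_raw.png

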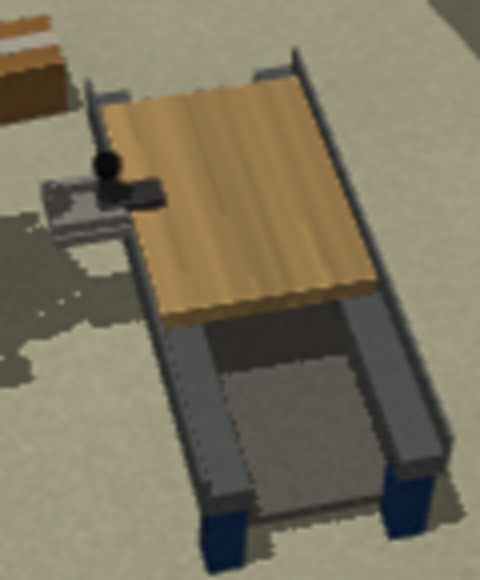

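```bash
python3 -c "
from h import *
for n in ['side','top']:
    s=snapshot(n); crop=(225,140,275,175) if n=='side' else (195,155,230,190)
    im=cv2.cvtColor(s['image'],cv2.COLOR_RGB2BGR); x0,y0,x1,y1=crop;k=12
    im=cv2.resize(im[y0:y1,x0:x1],None,fx=k,fy=k,interpolation=cv2.INTER_CUBIC)
    im=np.clip(im.astype(float)*1.8,0,255).astype(np.uint8)
    for P,c in [(rect(-12,12,55,105,128.5),(0,255,0)),(rect(-12,12,60,110,128.5),(0,0,255))]:
        q=(proj(s,rackpts(*POSE,P))-[x0,y0]+.5)*k-.5
        cv2.polylines(im,[np.round(q).astype(int)],True,c,1)
    cv2.imwrite(f'pics/l_{n}.png',im)
"
```

```text
(no output)
```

View pics/l_side.png

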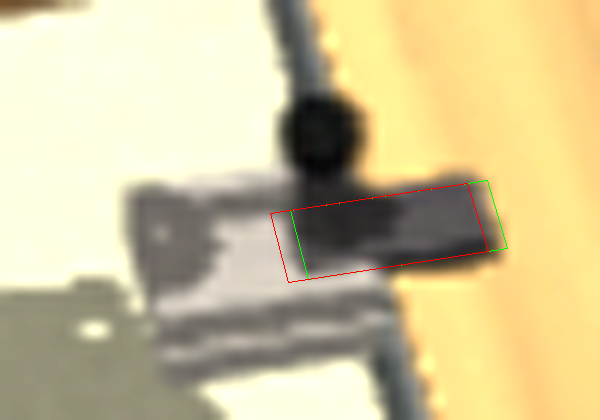

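View pics/l_top.png

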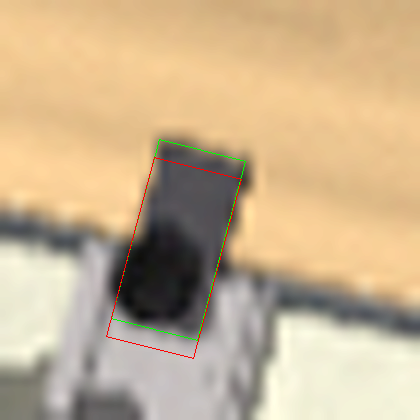

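View pics/k_top.png

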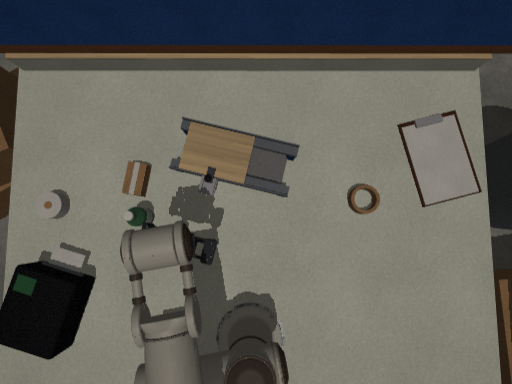

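```bash
python3 -c "
from h import *
where(); print(np.abs(sense()['joint_vel']).max()); finish_job()"
```

```text
t 13.48 rack mm [  0.  293.4 262.4] F [ 0.1 -0.2 -0.1] open 0.0005
0.005313470919396239
the job is handed in; nothing more can be done
```

I pushed the board about 122 mm along the rails with the closed fingertips, using about 5 N, until it dropped into the notches. I then backed off and pushed the knob until the bolt stopped. The robot is clear of everything and I handed the job in at 13.5 s.

- **Board:** the outline drawn for the seated position (underside at 100 mm) matches both the side and top pictures, and the board's end face sits right on the rails.
- **Bolt:** it stopped firmly with the force peaking at about 21 N. In the top view its tip matches the fully-in position, rack y = 55 mm. The side view agrees to within a few millimetres, and the bolt lies over the board's edge.
- **Bystanders:** the tape roll, the carton and the bottle look unmoved. The network's position estimates shifted by up to about 1 cm between readings. I put that down to its noise, because the arm never went near them.
- **Missed detection:** in the final side picture the network did not report the knob, so I checked it against the overlay there instead.
- **Robot:** at the end it was still, with no contact force.

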